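Roll a brass trim strip down onto a lantern frame

TASK

Take the hand roller out of its rest and roll it along the brass trim strip on the lantern frame with firm, even pressure, until every link of the strip is pressed fully home; seat the links with the roller only, keep the hand off the frame, and never press harder than 25 N, or the glazed frame cracks. Then put the roller back upright in its rest, wheel down in the opening, and let go; leave everything else on the bench where it stands.

Things in the scene. Friction and masses are not known exactly. Their poses are not given: they have to be found in the camera images.
- roller_grip (a point): centre of the hand roller's square wooden handle (26 x 26 mm, 60 mm tall). Straight below it: shoulder plate's upper face 30 mm, its underside 36 mm, bottom of the wheel 84 mm. z up along the handle, y the wheel's axle: it rolls along x. Grip the handle from above, firmly (50 N or more); pads closing along its x resist rocking best. It starts hanging upright in the rest
- roller: the whole hand roller, 0.44 kg (varies by up to 25 %): handle, below it a flat steel shoulder plate 64 (x) x 52 (y) x 6 mm, then a fork 30 mm wide (y) with a free-turning rubber wheel 40 mm across and 18 mm wide. Origin at the bottom of the wheel, same axes as roller_grip
- rest_rim (a point): middle of the opening, level with the top, of the roller's rest: a fixed wooden collar 52 mm tall, 74 (x) x 62 (y) mm outside, opening 50 (x) x 38 (y) mm right through, between low steel feet. The wheel hangs in the opening, roller x along rest x (either way round), the shoulder plate lies on the collar's top: the handle's centre is then 36 mm above this point
- strip_mid (a point): point on top of the holding board straight below the middle of the brass trim strip. The strip runs along this point's y, 100 mm to either side: eight separate links, each 25 mm long, 16 mm wide. Tops of seated links are 25 to 38 mm above this point (the packing's thickness is unknown, so find it by feel); links not yet seated stand 3 to 5.5 mm higher still
- cradle: plywood holding board 225 (x) x 280 (y) x 18 mm fixed on the table, under a packing of unknown thickness and a dark bronze glazed lantern frame, 120 x 240 mm, flat, reaching from 15 mm on the -x side of the strip's middle line to 105 mm on the +x side. Origin 18 mm below strip_mid, same axes. The frame lies on a firm rubber pad that gives about 1 mm per 12 N
- wheel (a joint): turn of the roller's wheel on its axle in rad, 0 at the start; free to turn endlessly; 1 rad is 20 mm of rolling
- link0 (a joint): how far link 0 of the strip stands proud of its seat, in m: 0 is seated (a hard stop). It gives way at about 7 N and stays where it is left; 10 to 15 N on the roller seats it. Its middle is at y = -87.5 mm from strip_mid
- link1 (a joint): how far link 1 of the strip stands proud of its seat, in m: 0 is seated (a hard stop). It gives way at about 7 N and stays where it is left; 10 to 15 N on the roller seats it. Its middle is at y = -62.5 mm from strip_mid
- link2 (a joint): how far link 2 of the strip stands proud of its seat, in m: 0 is seated (a hard stop). It gives way at about 7 N and stays where it is left; 10 to 15 N on the roller seats it. Its middle is at y = -37.5 mm from strip_mid
- link3 (a joint): how far link 3 of the strip stands proud of its seat, in m: 0 is seated (a hard stop). It gives way at about 7 N and stays where it is left; 10 to 15 N on the roller seats it. Its middle is at y = -12.5 mm from strip_mid
- link4 (a joint): how far link 4 of the strip stands proud of its seat, in m: 0 is seated (a hard stop). It gives way at about 7 N and stays where it is left; 10 to 15 N on the roller seats it. Its middle is at y = +12.5 mm from strip_mid
- link5 (a joint): how far link 5 of the strip stands proud of its seat, in m: 0 is seated (a hard stop). It gives way at about 7 N and stays where it is left; 10 to 15 N on the roller seats it. Its middle is at y = +37.5 mm from strip_mid
- link6 (a joint): how far link 6 of the strip stands proud of its seat, in m: 0 is seated (a hard stop). It gives way at about 7 N and stays where it is left; 10 to 15 N on the roller seats it. Its middle is at y = +62.5 mm from strip_mid
- link7 (a joint): how far link 7 of the strip stands proud of its seat, in m: 0 is seated (a hard stop). It gives way at about 7 N and stays where it is left; 10 to 15 N on the roller seats it. Its middle is at y = +87.5 mm from strip_mid
- finial_a: dark bronze bell-shaped finial, 68 mm across, 74 mm tall, on the holding board behind the frame; origin at its underside. Bystander, to be left alone
- finial_b: same finial, standing beside the rest, beyond it; origin at its underside. Bystander, to be left alone
- finial_c: same finial, beyond, between the work and the rest; origin at its underside. Bystander, to be left alone
- tin: tin with yellow label, 68 mm across, 85 mm tall, between the work and the rest, on the near side; origin at its underside. Bystander, to be left alone
- cup: small steel bowl, 72 mm across, 45 mm tall, near the robot's base; origin at its underside. Bystander, to be left alone
- hammer: hammer lying on the table near the robot's base, right side; origin at its underside. Bystander, to be left alone
There are look-alikes about, which are no part of the job. What is shaped like the roller but green is not meant.

How it is judged:
By the outcome, as a careful person would: the job done as asked, in the order asked, and still so for the second after the job is handed in, with the robot touching nothing.
It also fails if it takes over 66 s, if anything falls off the work surface, if the arm or the gripper's body presses on something with over 40 N, if the wrist force passes 120 N, or if a joint passes its speed limit or range.

ROBOT

A 7-joint arm with a two-finger parallel gripper is mounted at the origin on the work surface. World frame = base frame: x ahead of the robot, y to its left, z up, the work surface at z = 0. Lengths are in m, angles in rad, forces in N, time in s.
With the tool pointing down it reaches from about 0.425 to 0.925 m from the base axis. Payload 6.8 kg.
Tool frame: the origin (TCP) lies at the centre of the arm's flange, where the gripper is bolted on; the fingertips stand 182 mm ahead of it and the grasp point (between the pads) lies 163 mm ahead of it; z points along the fingers, y is the direction in which the jaws open and shut (so a half turn about z gives the same grasp; the last joint's range is limited). The gripper opens to 88 mm and grips with 3 to 60 N. Pads are 20 mm wide; open, the fingers measure 115 mm over their backs; the gripper's body (75 mm by 178 mm) begins 61 mm behind the grasp point.
Start: joints at [-1.344, 0.477, 0.022, 1.555, -0.011, 1.109, -0.083], TCP at [0.222, 0.638, 0.405] pointing down, gripper open.
Joint ranges: [-2.96, 2.96], [-0.34, 2.1], [-1.41, 1.46], [0.24, 2.44], [-1.37, 4.51], [0.17, 1.92], [-2.96, 2.96]. Speed limits (rad/s): [2.39, 2.39, 3.14, 3.14, 3.14, 3.14, 3.14].

INTERFACE

Orientations are given as a unit quaternion [x, y, z, w].
In Python, from cell import status, snapshot, calibration, sign_off gives the robot as it stands.
- The arm moves only by the tool arm_command, never from a script. Its arguments are lists of equal length, an entry for each row: "fingers": the closure, from 0 (fully open) to 1 (shut); "offset": the shift along the tool's x, y, z in mm, a list of three; "twist": the turn about the tool's z in degrees. In form: {"fingers": [fingers, ...], "offset": [[dx, dy, dz], ...], "twist": [twist, ...]}. A call has exactly 10 rows; each row is the pose to reach, as a shift and turn from the pose commanded when the call began, along the tool's axes at that moment; what a row does not reach only later rows make up. A row lasts 1/10 s, in which the tool goes at most 50 mm and 8.59 degrees, less where a joint would pass 70% of its speed; a pose out of reach is approached as far as the arm can. A call with a gripper value outside its range is refused whole. The fingers move at their own pace and stop on an object; "squeeze" is the grip in N (left out, the last holds). Time passes only in rows, so rows that repeat a pose let the fingers close, or fill a call up. It gives the time, the measured TCP pose, the force and the opening at its end, in the units of the state.
- status.state(): the state, without advancing time (a new reading comes with each control period).
- snapshot(name): name is "scene" or "top" or "wrist"; returns the picture (480x640x3 uint8, blue, green, red); there is no depth.
- calibration(name): a dict with "fx", "fy", "cx", "cy" (pixels), "k1" (the pictures are not rectified: a ray, as slopes to the right and down, at radius r is drawn at 1 + k1 r^2 times it, then the intrinsics apply), "position" and "rotation" of the camera in the world. Camera axes: x right, y up, looking along -z (the intrinsics and any distortion apply to the point x, -y, -z); pixel columns grow to the right and rows downward; lengths in m; the calibration is good to about 2 mm. A picture is of the moment at which its call begins: read the wrist's pose just before it. calibration takes no time and is no camera call; for the wrist camera it gives the pose at the moment of the call.
- sign_off(): hands the job in, once; it reports no verdict.
The state is a dict: "time": time; "q": joint angles; "qvel": joint speeds; "tau": joint torques, N m; "tool_pos": TCP position; "ee_rot": TCP orientation; "wrist_force": force on the tool from outside, world axes, zero at the start; "torque": the same for the moment, N m; "opening": finger opening in m.
Only numpy, scipy, OpenCV 4.12 (cv2) and the standard library are available. Lean on these libraries where they do the work, as an engineer would, in place of code of your own. Each camera call takes 0.05 s, during which the arm holds its last target.

## Working session

There is one attempt and no reset: what is moved stays moved. The work goes in short steps, Python scripts to look and compute and a tool call to move; the robot and the scene stay as the last step left them, time stands still between calls to the robot, and variables do not carry over. Pictures are saved under pics/ and viewed, and the job is handed in when it is done.

Besides the shell and the picture viewer there is one more tool, called after "Request:" as name([rows], argument=value, ...), one row to a line, values as JSON. arm_command: Moves the arm, as the interface text tells. Its arguments: {"type":"object","properties":{"fingers":{"type":"array"},"offset":{"type":"array"},"twist":{"type":"array"},"squeeze":{"type":"number"}},"required":["fingers","offset","twist"]}

```bash
ls; mkdir -p pics
python3 - <<'E'
from cell import status,snapshot,calibration
import cv2
s=status.state();print(s)
for n in("scene","top","wrist"):
    cv2.imwrite(f"pics/{n}0.png",snapshot(n));print(n,calibration(n))
E
```

```text
pics
{'time': 0.0, 'q': array([-1.34409514,  0.47777235,  0.02233328,  1.55641926, -0.01153586,
        1.10930201, -0.08314584]), 'qvel': array([-0.00017983,  0.0010121 ,  0.00113648, -0.00230607,  0.00151316,
       -0.00094798, -0.00044238]), 'tau': array([ 6.77633543e-04, -5.82846379e+01,  1.53485131e+00, -2.72595978e+01,
       -5.43725118e-02,  1.71342271e-02,  1.51061390e-04]), 'tool_pos': array([0.22168727, 0.637273  , 0.4037135 ]), 'ee_rot': array([ 1.66636623e-01,  9.86017976e-01, -8.81080753e-04, -1.00363606e-04]), 'wrist_force': array([ 0.01143378, -0.12718029, -0.4064381 ]), 'torque': array([ 0.02138362,  0.00902917, -0.01864537]), 'opening': 0.08791781405624441}
scene {'fx': 620.37749666157, 'fy': 620.37749666157, 'cx': 311.9782065765417, 'cy': 240.35924887905563, 'k1': 0.07565042679192763, 'position': array([ 1.20774541, -0.77152813,  0.96185527]), 'rotation': array([0.38141622, 0.14873916, 0.31296978, 0.85699956])}
top {'fx': 475.73865371783035, 'fy': 475.73865371783035, 'cx': 321.35224815137724, 'cy': 239.23870874814554, 'k1': -0.113835060029657, 'position': array([ 0.33885007, -0.03023366,  1.1032107 ]), 'rotation': array([-0.07427176,  0.07432041,  0.70397218, -0.70241252])}
wrist {'fx': 389.52401820415014, 'fy': 389.52401820415014, 'cx': 315.4150290283473, 'cy': 236.29201967512847, 'k1': -0.028499138527965664, 'position': array([0.15334843, 0.66177422, 0.38499753]), 'rotation': array([-0.11013373, -0.07718141,  0.57401026,  0.8077288 ])}
```

View pics/scene0.png

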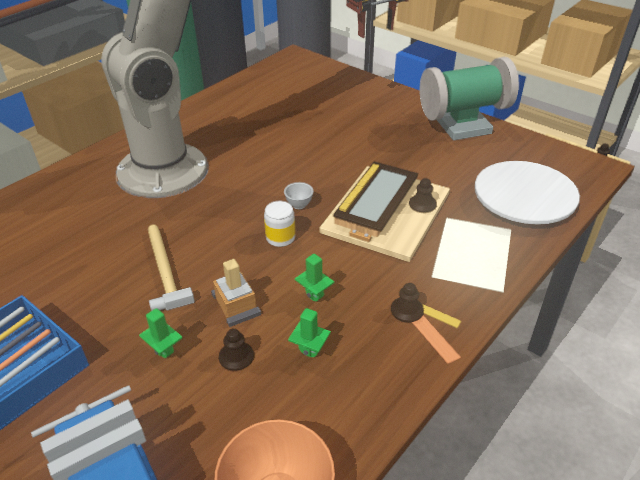

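View pics/top0.png

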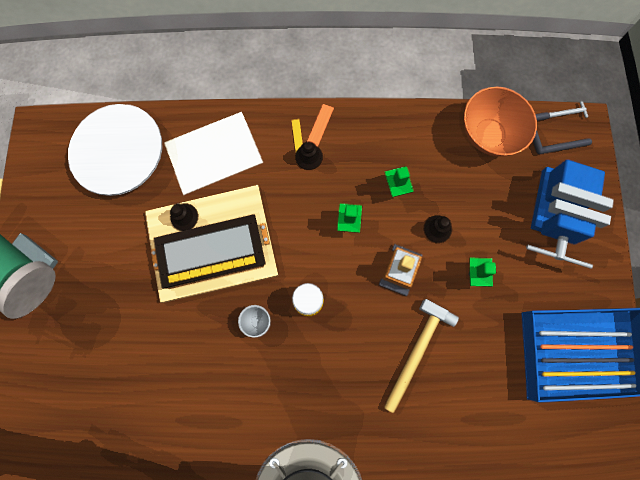

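View pics/wrist0.png

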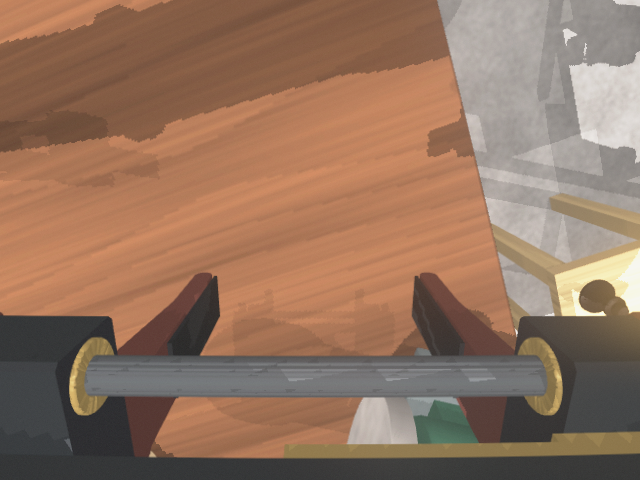

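The candidates shaped like the roller are the wooden-handled one in the collar (top 405,265; scene 235,285) and three green ones (top 350,217; 399,181; 482,271). The wooden one fits, since it sits in the rest and isn't green. I'll confirm that in crops.

```bash
cat > h.py <<'E'
import numpy as np,cv2
from scipy.spatial.transform import Rotation as R
def K(c): return np.array([[c['fx'],0,c['cx']],[0,c['fy'],c['cy']],[0,0,1.]]),np.array([c['k1'],0,0,0.])
def px2w(c,uv,z):
    k,d=K(c); n=cv2.undistortPoints(np.array([[uv]],float),k,d)[0,0]
    r=R.from_quat(c['rotation']).apply([n[0],-n[1],-1]); p=np.array(c['position'])
    return p+r*(z-p[2])/r[2]
def w2px(c,P):
    P=np.atleast_2d(P); k,d=K(c)
    q=R.from_quat(c['rotation']).inv().apply(P-c['position']); q=q*[1,-1,-1]
    return cv2.projectPoints(q,np.zeros(3),np.zeros(3),k,d)[0][:,0]
E
python3 - <<'E'
import cv2
t=cv2.imread('pics/top0.png');s=cv2.imread('pics/scene0.png')
cv2.imwrite('pics/c1.png',cv2.resize(t[225:310,360:460],None,fx=7,fy=7,interpolation=2))
cv2.imwrite('pics/c2.png',cv2.resize(t[175:310,135:290],None,fx=4.4,fy=4.4,interpolation=2))
cv2.imwrite('pics/c3.png',cv2.resize(s[245:345,190:290],None,fx=6,fy=6,interpolation=2))
cv2.imwrite('pics/c4.png',cv2.resize(s[150:270,310:460],None,fx=5,fy=5,interpolation=2))
E
```

```text
(no output)
```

View pics/c1.png

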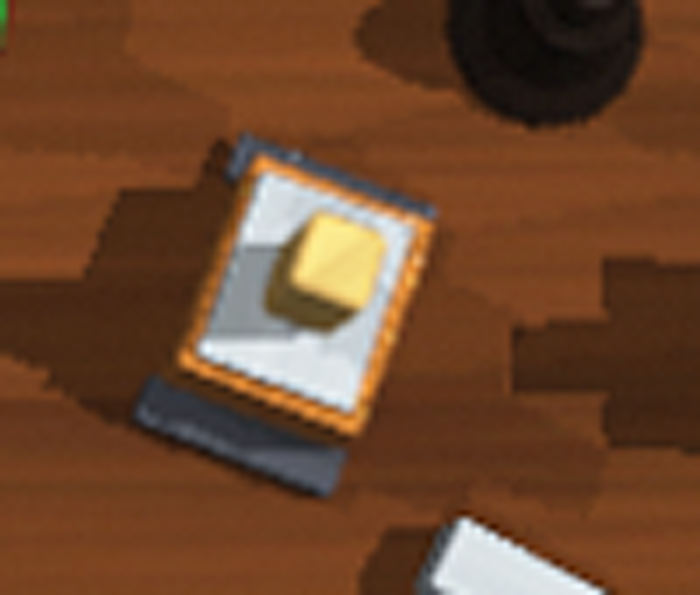

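View pics/c2.png

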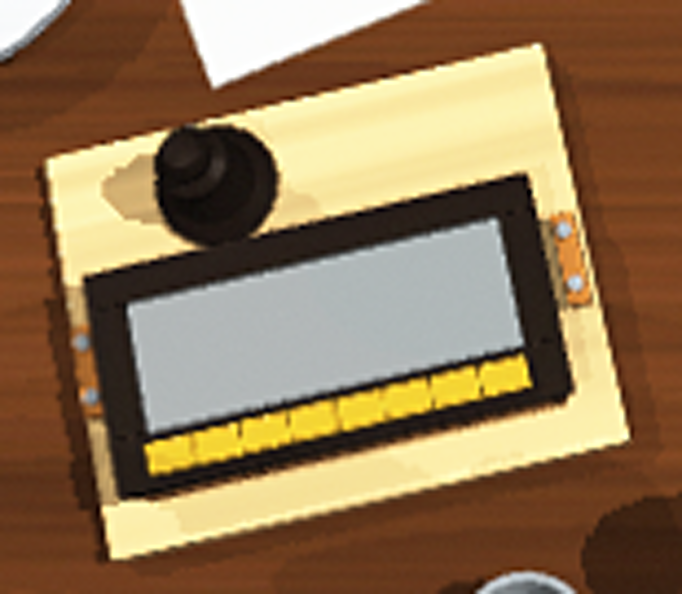

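View pics/c3.png

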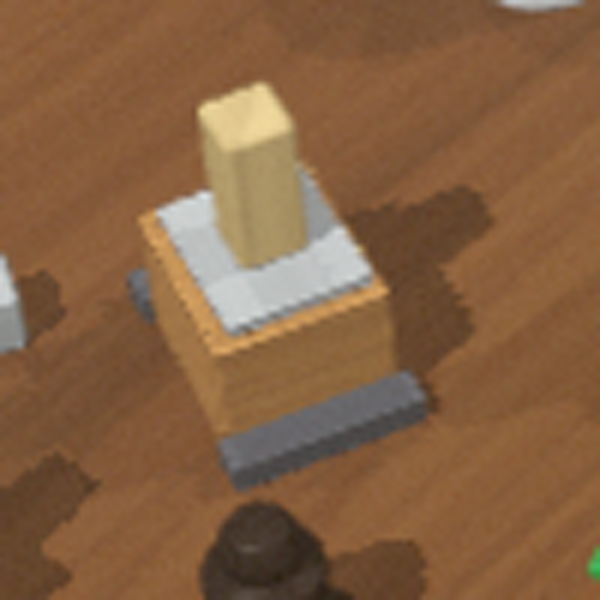

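View pics/c4.png

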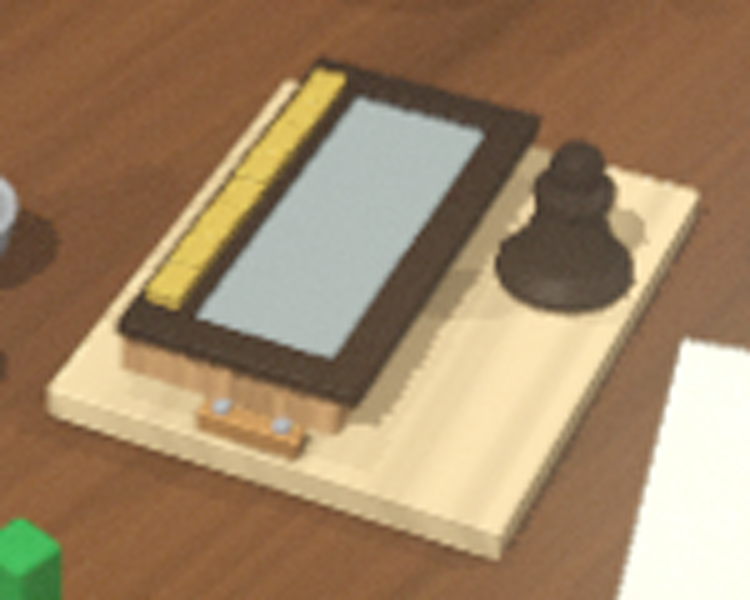

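The crops confirm it: the wooden handle with its steel plate sits in the collar at top pixel (405,265). The strip runs from top pixel (168,280) to (256,260) on the frame. Next I'll turn the corners into poses.

Run:
```python
from h import *
from cell import calibration
t=calibration('top');s=calibration('scene')
def go(c,pts,off,sc,z,name):
    P=np.array([px2w(c,np.array(p,float)/sc+np.array(off)-(0.5-0.5/sc)*1,z) for p in pts])
    m=P.mean(0); e=[np.linalg.norm(P[(i+1)%4]-P[i])*1e3 for i in range(4)]
    a=[np.degrees(np.arctan2(*(P[(i+1)%4]-P[i])[[1,0]])) for i in range(4)]
    print(name,m.round(4),np.round(e,1),np.round(a,1))
go(t,[(258,158),(435,225),(355,435),(182,362)],(360,225),7,.052,'collar T')
go(t,[(315,211),(387,233),(360,312),(290,287)],(360,225),7,.118,'handle T')
go(s,[(140,218),(310,170),(388,290),(222,352)],(190,245),6,.052,'collar S')
go(s,[(199,108),(265,83),(295,122),(230,150)],(190,245),6,.118,'handle S')
go(t,[(45,158),(543,45),(630,437),(110,557)],(135,175),4.4,.018,'board T')
for z in(.046,.051,.056,.061):
  go(t,[(143,443),(525,352),(532,390),(147,475)],(135,175),4.4,z,'strip T%g'%z)
  go(s,[(322,68),(350,72),(180,308),(146,297)],(310,150),5,z,'strip S%g'%z)
go(s,[(278,80),(699,190),(499,540),(48,390)],(310,150),5,.018,'board S')
for n,uv in dict(finc=(308,160),finb=(438,234),tin=(308,305),cup=(255,325),fina=(186,222)).items(): print(n,px2w(t,uv,0.02 if n!='fina' else .03).round(3))
print('tin top',px2w(t,(308,298),.085).round(3),px2w(t,(307,299),0.085).round(3))
for uv in ((350,217),(399,181),(482,271)): print('green',px2w(t,uv,.06).round(3))
```

```text
collar T [ 0.5004 -0.2146  0.052 ] [60.8 73.4 59.5 71.2] [-111.4  157.1   66.6  -21.9]
handle T [ 0.5004 -0.2125  0.118 ] [22.7 25.7 22.2 24.6] [-107.5  159.1   69.8  -20. ]
collar S [ 0.5025 -0.2147  0.052 ] [60.6 65.7 59.5 71.5] [  62.2  -21.1 -112.3  159.5]
handle S [ 0.503  -0.2142  0.118 ] [23.6 22.1 23.7 23.4] [  69.9  -17.8 -106.9  162. ]
board T [0.5655 0.2317 0.018 ] [279.5 221.2 280.  222.7] [ -77.1 -166.6  103.2   13.3]
strip T0.046 [0.4967 0.2187 0.046 ] [202.6  20.2 202.9  16.8] [ -76.4 -168.2  102.6   10.6]
strip S0.046 [0.4882 0.2294 0.046 ] [ 14.6 212.3  17.8 208.9] [  24.8  -75.9 -168.1  103.1]
strip T0.051 [0.496  0.2175 0.051 ] [201.7  20.1 201.9  16.8] [ -76.4 -168.2  102.6   10.6]
strip S0.051 [0.4921 0.2239 0.051 ] [ 14.5 211.1  17.7 207.8] [  24.8  -75.9 -168.1  103.1]
strip T0.056 [0.4952 0.2164 0.056 ] [200.7  20.  201.   16.7] [ -76.4 -168.2  102.6   10.6]
strip S0.056 [0.4961 0.2185 0.056 ] [ 14.4 210.   17.6 206.6] [  24.8  -75.9 -168.1  103.1]
strip T0.061 [0.4945 0.2152 0.061 ] [199.7  19.9 200.   16.6] [ -76.4 -168.2  102.6   10.6]
strip S0.061 [0.5   0.213 0.061] [ 14.3 208.8  17.5 205.5] [  24.8  -75.9 -168.1  103.1]
board S [0.5666 0.2301 0.018 ] [227.6 284.5 224.6 278. ] [  14.1  -76.4 -167.6  104.2]
finc [0.767 0.001 0.02 ]
finb [ 0.582 -0.305  0.02 ]
tin [0.418 0.    0.02 ]
cup [0.373 0.119 0.02 ]
fina [0.61  0.287 0.03 ]
tin top [ 0.428 -0.002  0.085] [0.426 0.    0.085]
green [ 0.613 -0.096  0.06 ]
green [ 0.699 -0.211  0.06 ]
green [ 0.488 -0.39   0.06 ]
```

```bash
cat >> h.py <<'E'
def plan(p0,yaw0,targets):
    "p0 commanded TCP, yaw0=dir of tool y (deg); targets: list of (x,y,z,yaw)"
    y=np.radians(yaw0); ty=np.array([np.cos(y),np.sin(y),0]); tz=np.array([0,0,-1.]); tx=np.cross(ty,tz)
    off=[];tw=[]
    for t in targets:
        d=(np.array(t[:3])-p0)*1000
        off.append([round(float(v),1) for v in(d@tx,d@ty,d@tz)]); tw.append(round(yaw0-t[3],1))
    print(off);print(tw)
def lin(a,b,n): return [tuple(np.array(a)+(np.array(b)-a)*(i+1)/n) for i in range(n)]
def polar(az,r,z,yaw): a=np.radians(az); return (r*np.cos(a),r*np.sin(a),z,yaw)
E
python3 - <<'E'
from h import *
from cell import status
s=status.state(); p=s['tool_pos'];M=R.from_quat(s['ee_rot']).as_matrix();yaw=np.degrees(np.arctan2(M[1,1],M[0,1]));print(p,yaw,M.round(4))
az0=np.degrees(np.arctan2(p[1],p[0]));r0=np.hypot(p[0],p[1])
T=[polar(az0-3.2*(i+1),r0-(i+1)*.006,.405,yaw-3.2*(i+1)) for i in range(10)]
plan([.222,.638,.405],yaw,T); print(T[-1],r0)
E
```

```text
[0.2217172  0.63734057 0.4039453 ] 70.81777297868817 [[-9.445e-01  3.286e-01 -3.000e-04]
 [ 3.286e-01  9.445e-01 -1.300e-03]
 [-1.000e-04 -1.400e-03 -1.000e+00]]
[[-37.3, -7.8, 0.0], [-73.8, -16.8, 0.0], [-109.5, -27.9, 0.0], [-144.1, -40.9, 0.0], [-177.7, -55.7, 0.0], [-210.0, -72.2, 0.0], [-241.1, -90.5, 0.0], [-270.8, -110.2, 0.0], [-299.0, -131.5, 0.0], [-325.7, -154.1, 0.0]]
[np.float64(3.2), np.float64(6.4), np.float64(9.6), np.float64(12.8), np.float64(16.0), np.float64(19.2), np.float64(22.4), np.float64(25.6), np.float64(28.8), np.float64(32.0)]
(np.float64(0.479017633173395), np.float64(0.3853920774328262), 0.405, np.float64(38.81777297868817)) 0.6748048033636618
```

Request:
arm_command([
  [-37,-8,0],
  [-74,-17,0],
  [-109.5,-28,0],
  [-144,-41,0],
  [-177.5,-55.5,0],
  [-210,-72,0],
  [-241,-90.5,0],
  [-271,-110,0],
  [-299,-131.5,0],
  [-326,-154,0],
], fingers=[0,0,0,0,0,0,0,0,0,0], twist=[3.2,6.4,9.6,12.8,16,19.2,22.4,25.6,28.8,32])

```text
time: 1.15
tool_pos: [0.4798, 0.3836, 0.4044]
ee_rot: [0.433, 0.901, -0.0, -0.0]
wrist_force: [-0.1, 0.2, 0.5]
opening: 0.0875
```

```bash
cat > st.py <<'E'
from h import *
from cell import status
def st():
    s=status.state(); p=s['tool_pos'];M=R.from_quat(s['ee_rot']).as_matrix();yaw=np.degrees(np.arctan2(M[1,1],M[0,1]))
    print('t',s['time'],'p',p.round(4),'yaw',yaw.round(2),'F',s['wrist_force'].round(2),'M',s['torque'].round(2),'open',round(s['opening'],4),'\nq',s['q'].round(2)); return p,yaw
E
python3 -c "
from st import *
st()"
```

```text
t 1.15 p [0.4798 0.3836 0.4044] yaw 38.67 F [-0.08  0.23  0.47] M [-0.04 -0.    0.02] open 0.0875 
q [-0.95  0.38  0.23  1.72 -0.1   1.05 -0.01]
```

Run:
```python
from cell import snapshot,calibration
import cv2,json
c=calibration('wrist');c={k:(v.tolist() if hasattr(v,'tolist') else v) for k,v in c.items()};json.dump(c,open('w1.json','w'))
cv2.imwrite("pics/w1.png",snapshot('wrist'))
```

```text
(no output)
```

View pics/w1.png

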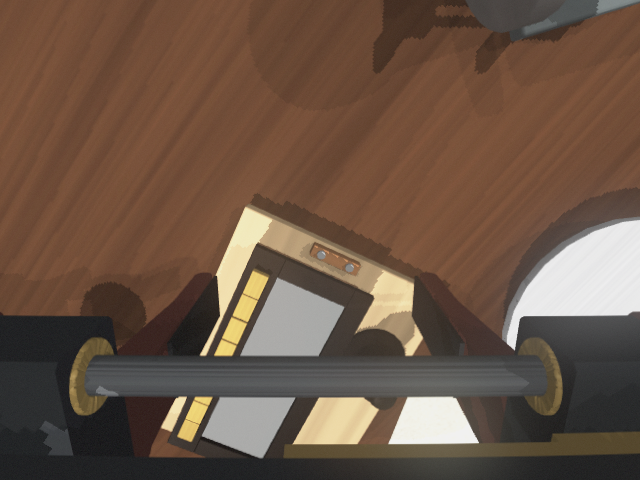

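Run:
```python
import cv2
t=cv2.imread('pics/w1.png')
cv2.imwrite('pics/w1c.png',cv2.resize(t[195:375,180:430],None,fx=3.2,fy=3.2,interpolation=2))
```

```text
(no output)
```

View pics/w1c.png

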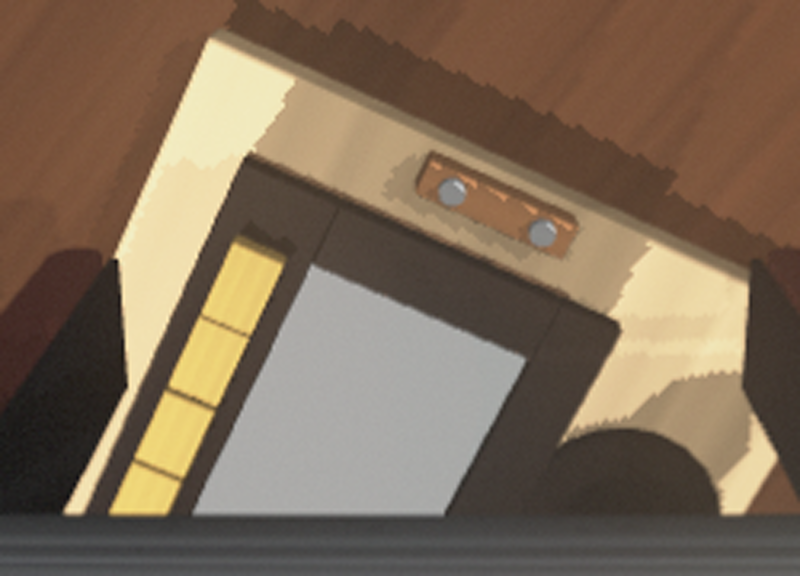

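Run:
```python
from h import *
import json
from cell import calibration
c=json.load(open('w1.json'))
f=lambda x,y,z:px2w(c,(x/3.2+180-.3,y/3.2+195-.3),z)
d=np.array([np.cos(np.radians(103.2)),np.sin(np.radians(103.2)),0])
for z in(.050,.055,.06):
    e=f(262,250,z);print(z,e.round(4),(e-.1*d).round(4), 'line pt',f(158,491,z).round(4))
    a=f(262,250,z)-f(158,491,z);print(np.degrees(np.arctan2(a[1],a[0])))
    a,b=f(248,157,z),f(619,326,z);print('frame corners',a.round(4),b.round(4),np.linalg.norm(a-b))
a,b=f(212,38,.018),f(120,255,.018);print('board',a.round(4),np.degrees(np.arctan2(*(a-b)[[1,0]])))
# top cam refined end points midlines
t=calibration('top')
g=lambda x,y,z:px2w(t,(x/4.4+135-.4,y/4.4+175-.4),z)
for z in(.05,.055,.06):
    l=g(145,459,z);r=g(528.5,371,z);print(z,l.round(4),r.round(4),((l+r)/2).round(4), np.linalg.norm(l-r))
    print(' frame',[g(*p,z).round(4) for p in((85,275),(527,177),(572,400),(122,497))])
```

```text
0.05 [0.4756 0.3103 0.05  ] [0.4985 0.213  0.05  ] line pt [0.4974 0.2275 0.05  ]
104.73016398826877
frame corners [0.456  0.3302 0.05  ] [0.5712 0.3564 0.05  ] 0.1181063475876816
0.055 [0.475  0.3123 0.055 ] [0.4979 0.2149 0.055 ] line pt [0.4965 0.2307 0.055 ]
104.73016398826877
frame corners [0.4557 0.3319 0.055 ] [0.5691 0.3576 0.055 ] 0.1163460413792362
0.06 [0.4744 0.3142 0.06  ] [0.4972 0.2168 0.06  ] line pt [0.4955 0.2338 0.06  ]
104.73016398826874
frame corners [0.4553 0.3335 0.06  ] [0.5671 0.3589 0.06  ] 0.11458573517079074
board [0.4275 0.3429 0.018 ] 103.65513563818564
0.05 [0.4733 0.3162 0.05  ] [0.519  0.1194 0.05  ] [0.4961 0.2178 0.05  ] 0.20196785249837115
 frame [array([0.5698, 0.3545, 0.05  ]), array([0.6215, 0.123 , 0.05  ]), array([0.504 , 0.0968, 0.05  ]), array([0.4537, 0.3271, 0.05  ])]
0.055 [0.4726 0.3145 0.055 ] [0.5181 0.1187 0.055 ] [0.4954 0.2166 0.055 ] 0.20100903270756076
 frame [array([0.5687, 0.3526, 0.055 ]), array([0.6202, 0.1223, 0.055 ]), array([0.5032, 0.0962, 0.055 ]), array([0.4531, 0.3254, 0.055 ])]
0.06 [0.472  0.3129 0.06  ] [0.5173 0.118  0.06  ] [0.4946 0.2155 0.06  ] 0.20005021291675035
 frame [array([0.5676, 0.3508, 0.06  ]), array([0.6189, 0.1216, 0.06  ]), array([0.5024, 0.0956, 0.06  ]), array([0.4526, 0.3237, 0.06  ])]
```

Run:
```python
from h import *
p0=[.4795,.3848,.405];y0=38.8
T=[polar(38.75-3.4*(i+1),.6148-.004*(i+1),.39-.0*(i),y0-3.4*(i+1)) for i in range(10)]
plan(p0,y0,T);print(T[-1])
p1=T[-1]
e=(.501,-.2143,.35,-21.5)
T=[polar(4.75-2.8*(i+1),.5748-.003*(i+1),.39-.004*(i+1),4.8-2.63*(i+1)) for i in range(10)]
T[-1]=e
plan(p1[:3],p1[3],T)
```

```text
[[-36.2, -5.1, 15.0], [-71.8, -12.3, 15.0], [-106.7, -21.6, 15.0], [-140.7, -32.9, 15.0], [-173.8, -46.2, 15.0], [-205.9, -61.2, 15.0], [-236.7, -78.1, 15.0], [-266.3, -96.7, 15.0], [-294.5, -116.9, 15.0], [-321.3, -138.6, 15.0]]
[3.4, 6.8, 10.2, 13.6, 17.0, 20.4, 23.8, 27.2, 30.6, 34.0]
(np.float64(0.5728258508357132), np.float64(0.047598157678015056), 0.39, 4.799999999999997)
[[-27.9, -3.7, 4.0], [-55.5, -8.8, 8.0], [-82.6, -15.1, 12.0], [-109.3, -22.8, 16.0], [-135.4, -31.7, 20.0], [-160.9, -41.9, 24.0], [-185.7, -53.3, 28.0], [-209.8, -65.7, 32.0], [-233.2, -79.3, 36.0], [-255.0, -93.5, 40.0]]
[2.6, 5.3, 7.9, 10.5, 13.1, 15.8, 18.4, 21.0, 23.7, 26.3]
```

Request:
arm_command([
  [-36,-5,15],
  [-72,-12,15],
  [-106.5,-21.5,15],
  [-140.5,-33,15],
  [-174,-46,15],
  [-206,-61,15],
  [-236.5,-78,15],
  [-266.5,-96.5,15],
  [-294.5,-117,15],
  [-321,-138.5,15],
], fingers=[0,0,0,0,0,0,0,0,0,0], twist=[3.4,6.8,10.2,13.6,17,20.4,23.8,27.2,30.6,34])

```text
time: 2.2
tool_pos: [0.5723, 0.0467, 0.3895]
ee_rot: [0.678, 0.735, -0.0, -0.0]
wrist_force: [0.5, 0.1, 0.1]
opening: 0.0877
```

Request:
arm_command([
  [-28,-3.5,4],
  [-55.5,-9,8],
  [-82.5,-15,12],
  [-109,-23,16],
  [-135.5,-31.5,20],
  [-161,-42,24],
  [-185.5,-53,28],
  [-210,-65.5,32],
  [-233,-79,36],
  [-255,-93.5,40],
], fingers=[0,0,0,0,0,0,0,0,0,0], twist=[2.6,5.3,7.9,10.5,13.1,15.8,18.4,21,23.7,26.3])

```text
time: 3.2
tool_pos: [0.5002, -0.2147, 0.3494]
ee_rot: [0.827, 0.562, -0.0, -0.0]
wrist_force: [-0.4, -0.1, -0.5]
opening: 0.0883
```

Run:
```python
from st import *
st()
from cell import snapshot,calibration
import json
c=calibration('wrist');w=snapshot('wrist')
cv2.imwrite("pics/w2.png",w);c={k:(v.tolist() if hasattr(v,'tolist') else v) for k,v in c.items()};json.dump(c,open('w2.json','w'))
cv2.imwrite('pics/top2.png',snapshot('top'))
```

```text
t 3.2 p [ 0.5002 -0.2147  0.3494] yaw -21.57 F [-0.44 -0.08 -0.49] M [-0.07  0.06  0.03] open 0.0883 
q [-0.2   0.37  0.62  1.96 -0.28  0.9   0.18]
```

View pics/w2.png

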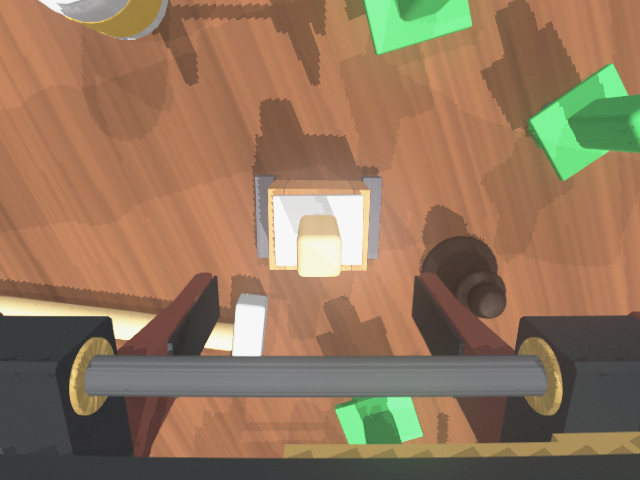

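Run:
```python
import cv2
t=cv2.imread('pics/w2.png')
cv2.imwrite('pics/w2c.png',cv2.resize(t[170:290,245:395],None,fx=5,fy=5,interpolation=2))
```

```text
(no output)
```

View pics/w2c.png

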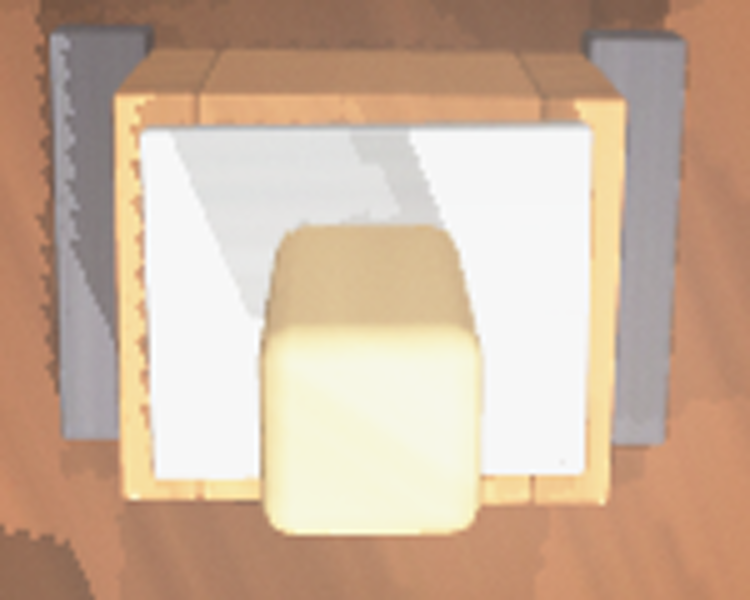

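Run:
```python
from h import *
import json
c=json.load(open('w2.json'))
f=lambda x,y,z:px2w(c,(x/5+245-.4,y/5+170-.4),z)
def go(pts,z,name):
    P=np.array([f(*p,z) for p in pts]); m=P.mean(0)
    print(name,m.round(4),[round(np.linalg.norm(P[(i+1)%4]-P[i])*1e3,1) for i in range(4)],[round(float(np.degrees(np.arctan2(*(P[(i+1)%4]-P[i])[[1,0]]))),1) for i in range(4)])
go([(262,328),(480,328),(480,535),(263,535)],.118,'handle')
go([(115,95),(627,98),(607,503),(123,500)],.052,'collar')
go([(140,127),(592,126),(584,474),(154,479)],.058,'plate')
```

```text
handle [ 0.503  -0.2129  0.118 ] [np.float64(24.7), np.float64(25.0), np.float64(25.3), np.float64(25.0)] [-21.6, -110.6, 158.4, 67.9]
collar [ 0.5024 -0.2148  0.052 ] [np.float64(73.5), np.float64(61.8), np.float64(73.6), np.float64(61.8)] [-21.9, -112.3, 158.0, 67.7]
plate [ 0.5029 -0.2134  0.058 ] [np.float64(63.8), np.float64(52.0), np.float64(63.7), np.float64(52.6)] [-21.5, -111.1, 159.1, 69.0]
```

Request:
arm_command([
  [1.3,1.4,15],
  [1.3,1.4,30],
  [1.3,1.4,45],
  [1.3,1.4,60],
  [1.3,1.4,70],
  [1.3,1.4,80],
  [1.3,1.4,88],
  [1.3,1.4,93],
  [1.3,1.4,97],
  [1.3,1.4,97],
], fingers=[0,0,0,0,0,0,0,0,0,0], twist=[0,0,0,0,0,0,0,0,0,0])

```text
time: 4.3
tool_pos: [0.5024, -0.2132, 0.2524]
ee_rot: [0.827, 0.563, -0.0, -0.0]
wrist_force: [0.3, -0.1, 0.4]
opening: 0.0879
```

Request:
arm_command([
  [0,0,0],
  [0,0,0],
  [0,0,0],
  [0,0,0],
  [0,0,0],
  [0,0,0],
  [0,0,0],
  [0,0,0],
  [0,0,0],
  [0,0,0],
], fingers=[0.3,0.5,0.7,0.85,1,1,1,1,1,1], twist=[0,0,0,0,0,0,0,0,0,0], squeeze=60)

```text
time: 5.3
tool_pos: [0.5025, -0.2132, 0.2527]
ee_rot: [0.827, 0.563, 0.0, 0.0]
wrist_force: [0.1, 0.4, -0.2]
opening: 0.0261
```

```bash
python3 -c "
from st import *
st()"
```

```text
t 5.3 p [ 0.5025 -0.2132  0.2527] yaw -21.48 F [ 0.12  0.44 -0.15] M [-0.08 -0.05 -0.09] open 0.0261 
q [-0.12  0.52  0.53  2.02 -0.4   0.71  0.28]
```

Request:
arm_command([
  [0,0,-5],
  [0,0,-15],
  [0,0,-30],
  [0,0,-45],
  [0,0,-60],
  [0,0,-78],
  [0,0,-96],
  [0,0,-114],
  [0,0,-130],
  [0,0,-135],
], fingers=[1,1,1,1,1,1,1,1,1,1], twist=[0,0,0,0,0,0,0,0,0,0])

```text
time: 6.3
tool_pos: [0.5026, -0.2137, 0.3902]
ee_rot: [0.827, 0.563, 0.001, 0.001]
wrist_force: [0.0, -0.7, -4.9]
opening: 0.0254
```

```bash
python3 -c "
from st import *
st()
from cell import snapshot
cv2.imwrite('pics/s3.png',snapshot('scene')[60:400,100:500])
p0=[.5025,-.2132,.3877];y0=-21.5
# to link0 end: mid -0.0875 d
d=np.array([np.cos(np.radians(103.1)),np.sin(np.radians(103.1))]);m=np.array([.4965,.216])
e=m-.0875*d;print(e)
az0,r0=np.degrees(np.arctan2(p0[1],p0[0])),np.hypot(p0[0],p0[1]);az1,r1=np.degrees(np.arctan2(e[1],e[0])),np.hypot(*e)
A=[polar(az0+(az1-az0)*k,r0+(r1-r0)*k,.3877,y0-55.4*k) for k in (np.arange(10)+1)/10]
plan(p0,y0,A);print(A[-1])
"
```

```text
t 6.3 p [ 0.5026 -0.2137  0.3902] yaw -21.5 F [ 0.04 -0.72 -4.9 ] M [-0.05  0.04  0.04] open 0.0254 
q [-0.24  0.32  0.65  1.92 -0.23  0.98  0.15]
[0.51633199 0.1307771 ]
[[35.4, -1.5, 0.0], [70.5, -5.4, 0.0], [105.2, -11.5, 0.0], [139.4, -19.8, 0.0], [172.9, -30.3, 0.0], [205.5, -42.9, 0.0], [237.2, -57.6, 0.0], [267.7, -74.2, 0.0], [297.1, -92.8, 0.0], [325.1, -113.2, 0.0]]
[np.float64(5.5), np.float64(11.1), np.float64(16.6), np.float64(22.2), np.float64(27.7), np.float64(33.2), np.float64(38.8), np.float64(44.3), np.float64(49.9), np.float64(55.4)]
(np.float64(0.5163319894007248), np.float64(0.13077710286308294), 0.3877, np.float64(-76.9))
```

View pics/s3.png

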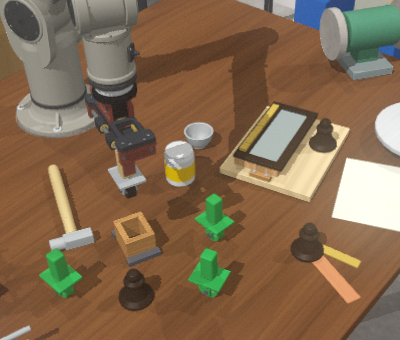

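Request:
arm_command([
  [35.5,-1.5,0],
  [70.5,-5.5,0],
  [105,-11.5,0],
  [139.5,-20,0],
  [173,-30.5,0],
  [205.5,-43,0],
  [237,-57.5,0],
  [267.5,-74,0],
  [297,-93,0],
  [325,-113,0],
], fingers=[1,1,1,1,1,1,1,1,1,1], twist=[5.5,11.1,16.6,22.2,27.7,33.2,38.8,44.3,49.9,55.4])

```text
time: 7.35
tool_pos: [0.5156, 0.1321, 0.3873]
ee_rot: [0.994, 0.112, -0.0, 0.0]
wrist_force: [0.5, 0.1, -4.3]
opening: 0.0255
```

Request:
arm_command([
  [0,0,6],
  [0,0,14],
  [0,0,24],
  [0,0,34],
  [0,0,44],
  [0,0,52],
  [0,0,58],
  [0,0,60],
  [0,0,60],
  [0,0,60],
], fingers=[1,1,1,1,1,1,1,1,1,1], twist=[0,0,0,0,0,0,0,0,0,0])

```text
time: 8.35
tool_pos: [0.5165, 0.1306, 0.3279]
ee_rot: [0.993, 0.114, 0.0, -0.0]
wrist_force: [-0.4, 0.5, -4.4]
opening: 0.0255
```

```bash
python3 -c "
from st import *
st()
from cell import snapshot,calibration
import json
c=calibration('wrist');w=snapshot('wrist');cv2.imwrite('pics/w4.png',w);c={k:(v.tolist() if hasattr(v,'tolist') else v) for k,v in c.items()};json.dump(c,open('w4.json','w'))
t=snapshot('top');cv2.imwrite('pics/t4.png',cv2.resize(t[175:310,135:290],None,fx=4.4,fy=4.4,interpolation=2))
s=snapshot('scene');cv2.imwrite('pics/s4.png',cv2.resize(s[120:260,310:460],None,fx=4.2,fy=4.2,interpolation=2))
"
```

```text
t 8.35 p [0.5165 0.1306 0.3279] yaw -76.88 F [-0.45  0.54 -4.37] M [ 0.04  0.15 -0.02] open 0.0255 
q [-0.94  0.41  0.73  2.01 -0.36  0.85 -1.35]
```

View pics/w4.png

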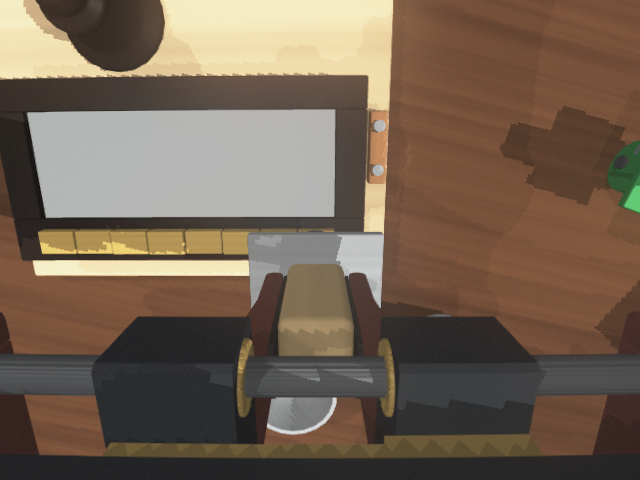

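View pics/t4.png

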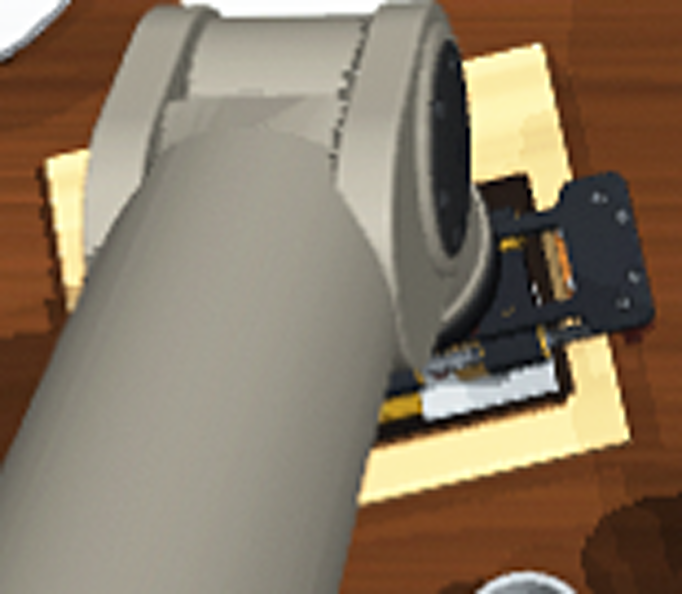

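View pics/s4.png

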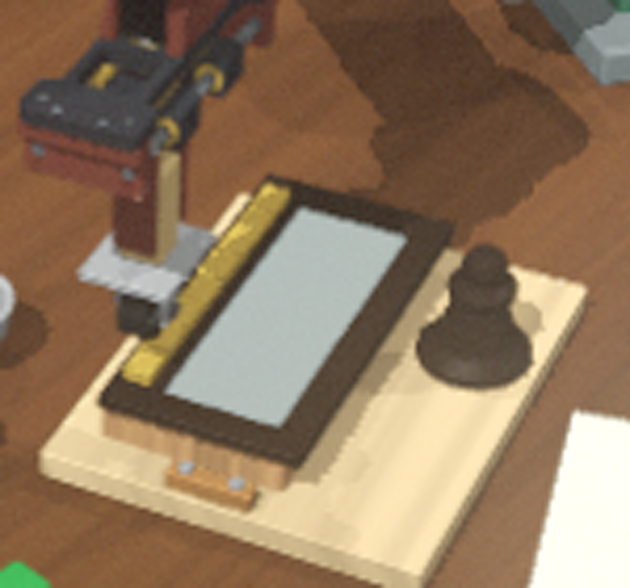

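Run:
```python
import cv2
t=cv2.imread('pics/w4.png')
cv2.imwrite('pics/w4c.png',cv2.resize(t[215:285,10:400],None,fx=2.05,fy=4,interpolation=2))
```

```text
(no output)
```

View pics/w4c.png

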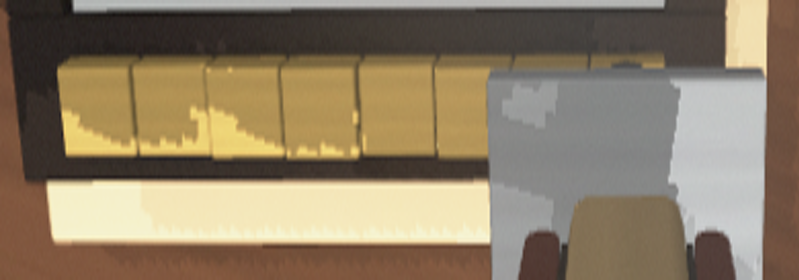

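Run:
```python
from h import *
import json
c=json.load(open('w4.json'))
f=lambda x,y,z:px2w(c,(x/2.05+10-.25,y/4+215-.38),z)
m=np.array([.4965,.216]);a=np.radians(103.1);dy=np.array([np.cos(a),np.sin(a)]);dx=np.array([dy[1],-dy[0]])
def loc(p): v=p[:2]-m; return (np.array([v@dx,v@dy])*1e3).round(1)
for z in(.052,.055,.058):
    print(z,'endTL',loc(f(58,66,z)),'endBL',loc(f(67,157,z)),'top@430',loc(f(432,66,z)),'bot@430',loc(f(434,158,z)))
for z in(.045,.05,.055): print('frame edge',z,loc(f(30,179,z)),loc(f(440,179,z)), 'strip right top back',loc(f(664,60,z)))
for n in [(489,73,),(763,70)]: print('plate far corners',loc(f(*n,.3279-.2487+.054)))
```

```text
0.052 endTL [  6.3 104.5] endBL [-10.3 104.5] top@430 [  6.1 -22.5] bot@430 [-10.3 -22.1]
0.055 endTL [  7.  102.3] endBL [ -9.3 102.3] top@430 [  6.9 -23.2] bot@430 [ -9.4 -22.8]
0.058 endTL [  7.8 100.1] endBL [ -8.3 100.1] top@430 [  7.7 -24. ] bot@430 [ -8.4 -23.6]
frame edge 0.045 [-16.7 124.1] [-16.6 -22.1] strip right top back [   5.4 -100. ]
frame edge 0.05 [-15.  120.1] [-14.9 -23.4] strip right top back [  6.6 -99.8]
frame edge 0.055 [-13.3 116.1] [-13.2 -24.6] strip right top back [  7.9 -99.5]
plate far corners [ 26.3 -55.8]
plate far corners [  26.7 -118.3]
```

Request:
arm_command([
  [0,0,4],
  [0,0,8],
  [0,0,12],
  [0,0,15],
  [0,0,17],
  [0,0,18.5],
  [0,0,19.5],
  [0,0,20.5],
  [0,0,21],
  [0,0,21],
], fingers=[1,1,1,1,1,1,1,1,1,1], twist=[0,0,0,0,0,0,0,0,0,0])

```text
time: 9.5
tool_pos: [0.5163, 0.1305, 0.3069]
ee_rot: [0.993, 0.114, 0.0, -0.0]
wrist_force: [-2.2, -0.7, 1.7]
opening: 0.0254
```

Request:
arm_command([
  [0,0,0.2],
  [0,0,0.4],
  [0,0,0.6],
  [0,0,0.8],
  [0,0,1],
  [0,0,1.2],
  [0,0,1.4],
  [0,0,1.5],
  [0,0,1.5],
  [0,0,1.5],
], fingers=[1,1,1,1,1,1,1,1,1,1], twist=[0,0,0,0,0,0,0,0,0,0])

```text
time: 10.5
tool_pos: [0.5163, 0.1306, 0.3051]
ee_rot: [0.993, 0.114, 0.0, -0.0]
wrist_force: [-1.0, 0.2, 2.9]
opening: 0.0259
```

Request:
arm_command([
  [0,0,0.2],
  [0,0,0.4],
  [0,0,0.6],
  [0,0,0.8],
  [0,0,1],
  [0,0,1.2],
  [0,0,1.4],
  [0,0,1.5],
  [0,0,1.5],
  [0,0,1.5],
], fingers=[1,1,1,1,1,1,1,1,1,1], twist=[0,0,0,0,0,0,0,0,0,0])

```text
time: 11.5
tool_pos: [0.5163, 0.1304, 0.3037]
ee_rot: [0.993, 0.114, 0.0, 0.0]
wrist_force: [-1.8, -1.9, 3.5]
opening: 0.0259
```

Request:
arm_command([
  [0,0,0.2],
  [0,0,0.4],
  [0,0,0.6],
  [0,0,0.7],
  [0,0,0.8],
  [0,0,0.9],
  [0,0,1],
  [0,0,1],
  [0,0,1],
  [0,0,1],
], fingers=[1,1,1,1,1,1,1,1,1,1], twist=[0,0,0,0,0,0,0,0,0,0])

```text
time: 12.5
tool_pos: [0.5164, 0.1302, 0.303]
ee_rot: [0.993, 0.114, 0.0, 0.0]
wrist_force: [-2.9, -2.2, 8.1]
opening: 0.0259
```

Request:
arm_command([
  [0,-1.5,0],
  [0,-3,0],
  [0,-4.5,0],
  [0,-6,0],
  [0,-7.5,0],
  [0,-9,0],
  [0,-10.5,0],
  [0,-12,0],
  [0,-13,0],
  [0,-13,0],
], fingers=[1,1,1,1,1,1,1,1,1,1], twist=[0,0,0,0,0,0,0,0,0,0])

```text
time: 13.5
tool_pos: [0.5135, 0.1437, 0.303]
ee_rot: [0.993, 0.114, 0.0, -0.0]
wrist_force: [-2.6, -1.7, 6.8]
opening: 0.0259
```

Request:
arm_command([
  [0,-1.5,0.05],
  [0,-3,0.1],
  [0,-4.5,0.1],
  [0,-6,0.1],
  [0,-7.5,0.1],
  [0,-9,0.1],
  [0,-10.5,0.1],
  [0,-12,0.1],
  [0,-13,0.1],
  [0,-13,0.1],
], fingers=[1,1,1,1,1,1,1,1,1,1], twist=[0,0,0,0,0,0,0,0,0,0])

```text
time: 14.5
tool_pos: [0.5108, 0.1551, 0.303]
ee_rot: [0.993, 0.114, 0.001, 0.0]
wrist_force: [-2.1, -3.5, 7.8]
opening: 0.026
```

Request:
arm_command([
  [0,-2,0],
  [0,-4,0],
  [0,-6,0],
  [0,-8,0.1],
  [0,-10,0.1],
  [0,-12,0.1],
  [0,-14,0.1],
  [0,-16,0.1],
  [0,-18,0.1],
  [0,-18,0.1],
], fingers=[1,1,1,1,1,1,1,1,1,1], twist=[0,0,0,0,0,0,0,0,0,0])

```text
time: 15.5
tool_pos: [0.5065, 0.1742, 0.3029]
ee_rot: [0.993, 0.115, 0.0, -0.001]
wrist_force: [-1.7, 0.3, 8.0]
opening: 0.026
```

Request:
arm_command([
  [0,-2.5,0],
  [0,-5,0],
  [0,-7.5,0],
  [0,-10,0],
  [0,-12.5,0],
  [0,-15,0],
  [0,-17.5,0],
  [0,-20,0],
  [0,-22,0],
  [0,-22,0],
], fingers=[1,1,1,1,1,1,1,1,1,1], twist=[0,0,0,0,0,0,0,0,0,0])

```text
time: 16.5
tool_pos: [0.5016, 0.1957, 0.303]
ee_rot: [0.993, 0.115, 0.001, -0.001]
wrist_force: [-1.7, -0.8, 7.2]
opening: 0.0256
```

Request:
arm_command([
  [0,-2.5,0.1],
  [0,-5,0.1],
  [0,-7.5,0.1],
  [0,-10,0.1],
  [0,-12.5,0.1],
  [0,-15,0.1],
  [0,-17.5,0.1],
  [0,-20,0.1],
  [0,-22,0.1],
  [0,-22,0.1],
], fingers=[1,1,1,1,1,1,1,1,1,1], twist=[0,0,0,0,0,0,0,0,0,0])

```text
time: 17.5
tool_pos: [0.4967, 0.2171, 0.3029]
ee_rot: [0.993, 0.114, 0.001, -0.001]
wrist_force: [-2.2, -0.3, 7.6]
opening: 0.0258
```

Request:
arm_command([
  [0,-2.5,0.05],
  [0,-5,0.1],
  [0,-7.5,0.1],
  [0,-10,0.1],
  [0,-12.5,0.1],
  [0,-15,0.1],
  [0,-17.5,0.1],
  [0,-20,0.1],
  [0,-22,0.1],
  [0,-22,0.1],
], fingers=[1,1,1,1,1,1,1,1,1,1], twist=[0,0,0,0,0,0,0,0,0,0])

```text
time: 18.5
tool_pos: [0.4919, 0.2381, 0.303]
ee_rot: [0.993, 0.114, 0.001, -0.0]
wrist_force: [-1.7, -2.4, 8.3]
opening: 0.0259
```

```bash
python3 -c "
from st import *
st()
from cell import snapshot
s=snapshot('scene');cv2.imwrite('pics/s5.png',cv2.resize(s[120:260,310:460],None,fx=4.2,fy=4.2,interpolation=2))
"
```

```text
t 18.5 p [0.4919 0.2381 0.303 ] yaw -76.87 F [-1.75 -2.37  8.31] M [-0.55  0.65  0.02] open 0.0259 
q [-1.1   0.47  0.69  1.99 -0.41  0.82 -1.52]
```

View pics/s5.png

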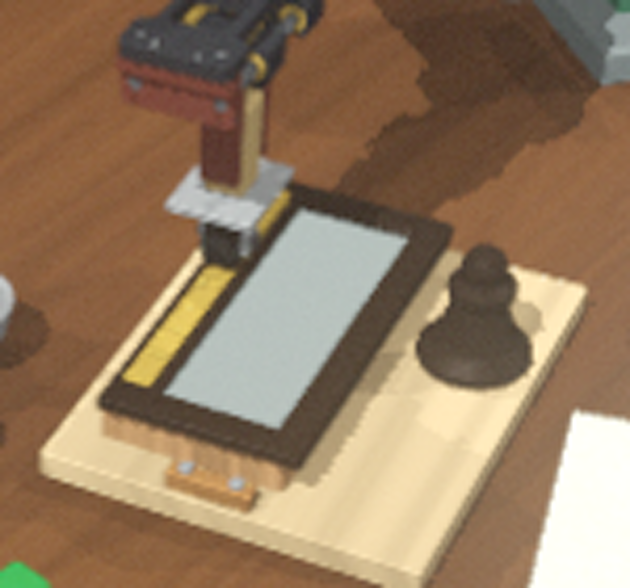

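The picture shows links 0 to 4 flush behind the wheel, which is at crop (222,245). I'll carry on along the strip.

Request:
arm_command([
  [0,-2.5,0],
  [0,-5,0],
  [0,-7.5,0],
  [0,-10,0],
  [0,-12.5,0],
  [0,-15,0],
  [0,-17.5,0],
  [0,-20,0],
  [0,-22,0],
  [0,-22,0],
], fingers=[1,1,1,1,1,1,1,1,1,1], twist=[0,0,0,0,0,0,0,0,0,0])

```text
time: 19.55
tool_pos: [0.487, 0.2591, 0.3029]
ee_rot: [0.993, 0.114, 0.001, -0.0]
wrist_force: [-0.9, -1.8, 8.4]
opening: 0.0255
```

Request:
arm_command([
  [0,-2.5,0],
  [0,-5,0],
  [0,-7.5,0],
  [0,-10,0],
  [0,-12.5,0],
  [0,-15,0],
  [0,-17.5,0],
  [0,-20,0],
  [0,-22,0],
  [0,-22,0],
], fingers=[1,1,1,1,1,1,1,1,1,1], twist=[0,0,0,0,0,0,0,0,0,0])

```text
time: 20.55
tool_pos: [0.4821, 0.2803, 0.3029]
ee_rot: [0.993, 0.114, 0.001, 0.0]
wrist_force: [-1.1, -4.6, 8.3]
opening: 0.0259
```

Request:
arm_command([
  [0,-2.5,0],
  [0,-5,0],
  [0,-7.5,0],
  [0,-10,0],
  [0,-12.5,0],
  [0,-15,0],
  [0,-17.5,0],
  [0,-20,0],
  [0,-23,0],
  [0,-23,0],
], fingers=[1,1,1,1,1,1,1,1,1,1], twist=[0,0,0,0,0,0,0,0,0,0])

```text
time: 21.55
tool_pos: [0.4764, 0.3043, 0.3029]
ee_rot: [0.993, 0.115, 0.001, -0.001]
wrist_force: [-0.5, -0.2, 7.6]
opening: 0.026
```

Request:
arm_command([
  [0,-1,0.1],
  [0,-2,0.1],
  [0,-3,0.1],
  [0,-2,0.1],
  [0,0,0.1],
  [0,4,0.1],
  [0,8,0.1],
  [0,12,0.1],
  [0,16,0.1],
  [0,20,0.1],
], fingers=[1,1,1,1,1,1,1,1,1,1], twist=[0,0,0,0,0,0,0,0,0,0])

```text
time: 22.55
tool_pos: [0.4811, 0.2844, 0.3029]
ee_rot: [0.993, 0.114, 0.001, -0.001]
wrist_force: [-1.2, 0.6, 8.7]
opening: 0.0259
```

Request:
arm_command([
  [0,4,0],
  [0,8,0],
  [0,12,0],
  [0,16,0],
  [0,20,0],
  [0,24,0],
  [0,28,0],
  [0,32,0],
  [0,36,0],
  [0,40,0],
], fingers=[1,1,1,1,1,1,1,1,1,1], twist=[0,0,0,0,0,0,0,0,0,0])

```text
time: 23.55
tool_pos: [0.4903, 0.2454, 0.3029]
ee_rot: [0.993, 0.114, 0.001, -0.001]
wrist_force: [-2.0, 0.5, 7.2]
opening: 0.0256
```

Request:
arm_command([
  [0,4,0],
  [0,8,0],
  [0,12,0],
  [0,16,0],
  [0,20,0],
  [0,24,0],
  [0,28,0],
  [0,32,0],
  [0,36,0],
  [0,40,0],
], fingers=[1,1,1,1,1,1,1,1,1,1], twist=[0,0,0,0,0,0,0,0,0,0])

```text
time: 24.55
tool_pos: [0.4995, 0.2064, 0.303]
ee_rot: [0.993, 0.114, 0.001, -0.001]
wrist_force: [-1.1, 0.3, 8.1]
opening: 0.0258
```

Request:
arm_command([
  [0,4,0],
  [0,8,0],
  [0,12,0],
  [0,16,0],
  [0,20,0],
  [0,24,0],
  [0,28,0],
  [0,32,0],
  [0,36,0],
  [0,40,0],
], fingers=[1,1,1,1,1,1,1,1,1,1], twist=[0,0,0,0,0,0,0,0,0,0])

```text
time: 25.55
tool_pos: [0.5087, 0.1673, 0.3029]
ee_rot: [0.993, 0.114, 0.001, -0.001]
wrist_force: [-1.0, 0.7, 7.9]
opening: 0.0257
```

Request:
arm_command([
  [0,4,0],
  [0,8,0],
  [0,12,0],
  [0,16,0],
  [0,20,0],
  [0,24,0],
  [0,28,0],
  [0,32,0],
  [0,36,0],
  [0,37,0],
], fingers=[1,1,1,1,1,1,1,1,1,1], twist=[0,0,0,0,0,0,0,0,0,0])

```text
time: 26.55
tool_pos: [0.5172, 0.1308, 0.303]
ee_rot: [0.993, 0.114, 0.001, -0.001]
wrist_force: [0.1, -1.2, 7.1]
opening: 0.0258
```

Request:
arm_command([
  [0,0,-2],
  [0,0,-6],
  [0,0,-14],
  [0,0,-25],
  [0,0,-37],
  [0,0,-49],
  [0,0,-61],
  [0,0,-73],
  [0,0,-82],
  [0,0,-85],
], fingers=[1,1,1,1,1,1,1,1,1,1], twist=[0,0,0,0,0,0,0,0,0,0])

```text
time: 27.55
tool_pos: [0.5166, 0.1306, 0.3884]
ee_rot: [0.993, 0.114, 0.001, -0.0]
wrist_force: [0.4, 0.0, -3.8]
opening: 0.0257
```

```bash
python3 -c "
from st import *
st()
from cell import snapshot
s=snapshot('scene');cv2.imwrite('pics/s6.png',cv2.resize(s[120:260,310:460],None,fx=4.2,fy=4.2,interpolation=2))
s=snapshot('wrist');cv2.imwrite('pics/w6.png',cv2.resize(s[150:350,0:400],None,fx=2,fy=2.5,interpolation=2))
"
```

```text
t 27.55 p [0.5166 0.1306 0.3884] yaw -76.88 F [ 0.39  0.04 -3.8 ] M [-0.05  0.07 -0.06] open 0.0257 
q [-1.    0.33  0.79  1.95 -0.28  0.97 -1.42]
```

View pics/s6.png

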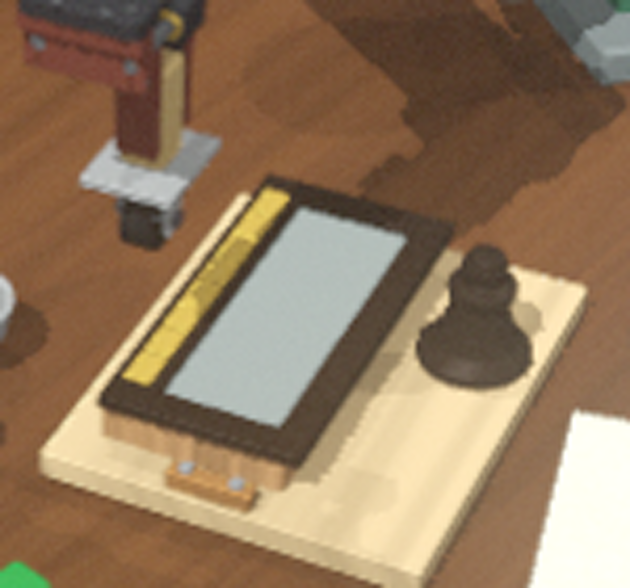

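View pics/w6.png

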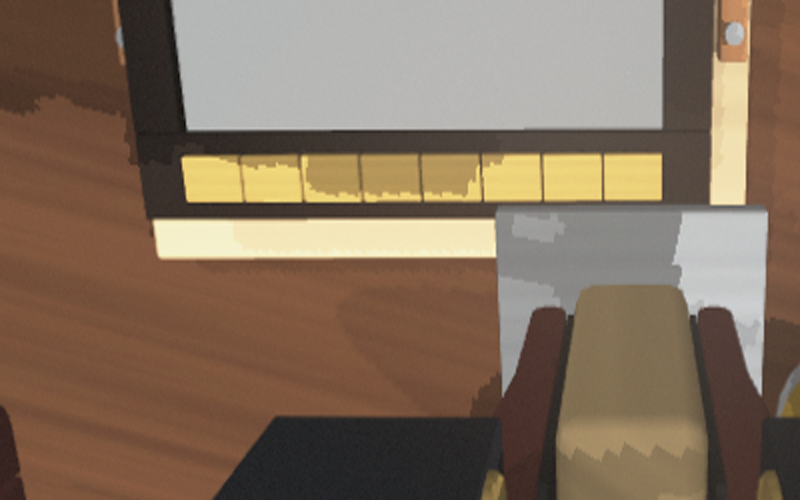

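All eight links look flush in both views: wrist crop x 183–662 shows one even row with no side faces. Now back to the rest.

```bash
python3 -c "
from h import *
p0=[.5164,.1308,.3875];y0=-76.9
e=[.5024,-.2133]
az0,r0=np.degrees(np.arctan2(p0[1],p0[0])),np.hypot(p0[0],p0[1]);az1,r1=np.degrees(np.arctan2(e[1],e[0])),np.hypot(*e)
A=[polar(az0+(az1-az0)*k,r0+(r1-r0)*k,.3875,y0+55.4*k) for k in (np.arange(10)+1)/10]
plan(p0,y0,A);print(A[-1])
"
```

```text
[[0.9, 34.7, 0.0], [-0.5, 69.4, 0.0], [-4.2, 104.0, 0.0], [-10.1, 138.4, 0.0], [-18.3, 172.5, 0.0], [-28.7, 206.0, 0.0], [-41.3, 238.8, 0.0], [-56.0, 270.9, 0.0], [-72.8, 302.0, 0.0], [-91.6, 332.0, 0.0]]
[np.float64(-5.5), np.float64(-11.1), np.float64(-16.6), np.float64(-22.2), np.float64(-27.7), np.float64(-33.2), np.float64(-38.8), np.float64(-44.3), np.float64(-49.9), np.float64(-55.4)]
(np.float64(0.5024), np.float64(-0.21329999999999996), 0.3875, np.float64(-21.500000000000007))
```

Request:
arm_command([
  [1,34.5,0],
  [-0.5,69.5,0],
  [-4,104,0],
  [-10,138.5,0],
  [-18.5,172.5,0],
  [-28.5,206,0],
  [-41.5,239,0],
  [-56,271,0],
  [-73,302,0],
  [-91.6,332,0],
], fingers=[1,1,1,1,1,1,1,1,1,1], twist=[-5.5,-11.1,-16.6,-22.2,-27.7,-33.2,-38.8,-44.3,-49.9,-55.4])

```text
time: 28.65
tool_pos: [0.5019, -0.2148, 0.3864]
ee_rot: [0.825, 0.565, -0.0, -0.0]
wrist_force: [0.5, -1.1, -5.0]
opening: 0.0263
```

Request:
arm_command([
  [0,0,5],
  [0,0,15],
  [0,0,27],
  [0,0,39],
  [0,0,49],
  [0,0,57],
  [0,0,61],
  [0,0,63],
  [0,0,63],
  [0,0,63],
], fingers=[1,1,1,1,1,1,1,1,1,1], twist=[0,0,0,0,0,0,0,0,0,0])

```text
time: 29.65
tool_pos: [0.5026, -0.2137, 0.3245]
ee_rot: [0.827, 0.563, 0.0, 0.0]
wrist_force: [0.5, -0.9, -4.3]
opening: 0.0259
```

```bash
python3 -c "
from st import *
st()
from cell import snapshot
s=snapshot('scene');cv2.imwrite('pics/s7.png',cv2.resize(s[225:345,170:310],None,fx=4.5,fy=4.5,interpolation=2))
s=snapshot('wrist');cv2.imwrite('pics/w7.png',s)
"
```

```text
t 29.65 p [ 0.5026 -0.2137  0.3245] yaw -21.49 F [ 0.51 -0.85 -4.31] M [-0.06  0.09 -0.03] open 0.0259 
q [-0.19  0.41  0.6   1.97 -0.31  0.85  0.21]
```

View pics/s7.png

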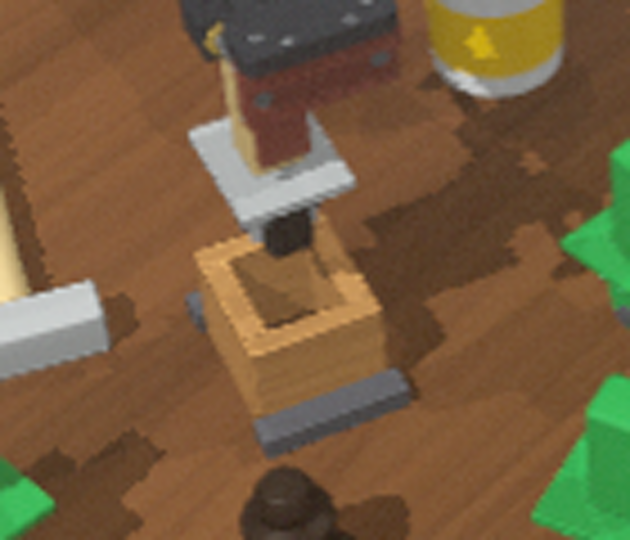

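View pics/w7.png

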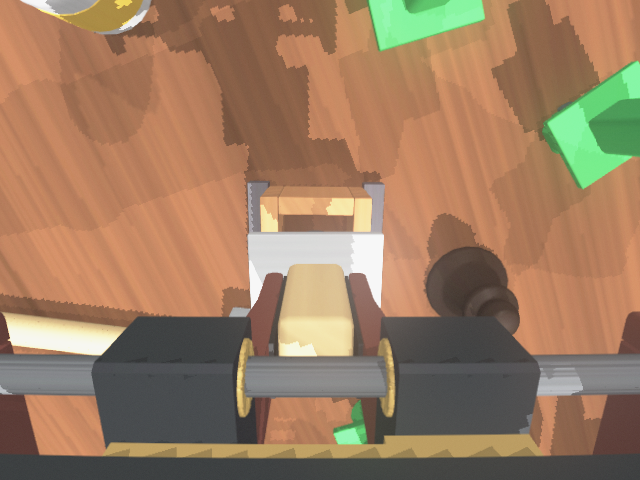

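The wheel hangs over the opening and the plate is square to the collar. I'll lower it.

Request:
arm_command([
  [0,0,5],
  [0,0,10],
  [0,0,15],
  [0,0,20],
  [0,0,25],
  [0,0,30],
  [0,0,34],
  [0,0,37],
  [0,0,38],
  [0,0,38],
], fingers=[1,1,1,1,1,1,1,1,1,1], twist=[0,0,0,0,0,0,0,0,0,0])

```text
time: 30.75
tool_pos: [0.5024, -0.2136, 0.2861]
ee_rot: [0.827, 0.563, -0.0, -0.0]
wrist_force: [0.3, 1.1, -4.2]
opening: 0.0259
```

Request:
arm_command([
  [0,0,5],
  [0,0,10],
  [0,0,15],
  [0,0,20],
  [0,0,24],
  [0,0,27],
  [0,0,29],
  [0,0,30.5],
  [0,0,32],
  [0,0,32.5],
], fingers=[1,1,1,1,1,1,1,1,1,1], twist=[0,0,0,0,0,0,0,0,0,0])

```text
time: 31.75
tool_pos: [0.5024, -0.2135, 0.2536]
ee_rot: [0.827, 0.563, 0.0, -0.0]
wrist_force: [-0.4, 0.9, -4.1]
opening: 0.0254
```

Free at 0.2536 m. The last bit down goes gently to contact.

Request:
arm_command([
  [0,0,0.2],
  [0,0,0.4],
  [0,0,0.6],
  [0,0,0.8],
  [0,0,0.9],
  [0,0,1],
  [0,0,1.1],
  [0,0,1.1],
  [0,0,1.1],
  [0,0,1.1],
], fingers=[1,1,1,1,1,1,1,1,1,1], twist=[0,0,0,0,0,0,0,0,0,0])

```text
time: 32.75
tool_pos: [0.5024, -0.2135, 0.2527]
ee_rot: [0.827, 0.563, 0.0, -0.0]
wrist_force: [-0.8, 1.2, -1.1]
opening: 0.0261
```

Request:
arm_command([
  [0,0,0.1],
  [0,0,0.2],
  [0,0,0.2],
  [0,0,0.2],
  [0,0,0.2],
  [0,0,0.2],
  [0,0,0.2],
  [0,0,0.2],
  [0,0,0.2],
  [0,0,0.2],
], fingers=[1,1,1,0.65,0.6,0.5,0.4,0.2,0,0], twist=[0,0,0,0,0,0,0,0,0,0])

```text
time: 33.75
tool_pos: [0.5024, -0.2135, 0.2523]
ee_rot: [0.827, 0.563, -0.0, -0.0]
wrist_force: [0.3, -0.6, -0.3]
opening: 0.0719
```

Request:
arm_command([
  [0,0,0],
  [0,0,0],
  [0,0,-4],
  [0,0,-12],
  [0,0,-25],
  [0,0,-40],
  [0,0,-60],
  [0,0,-80],
  [0,0,-98],
  [0,0,-100],
], fingers=[0,0,0,0,0,0,0,0,0,0], twist=[0,0,0,0,0,0,0,0,0,0])

```text
time: 34.75
tool_pos: [0.503, -0.2141, 0.3555]
ee_rot: [0.827, 0.563, 0.002, 0.002]
wrist_force: [0.4, 0.5, 0.8]
opening: 0.0876
```

```bash
python3 -c "
from st import *
st()
from cell import snapshot
s=snapshot('scene');cv2.imwrite('pics/s8.png',s)
s=snapshot('wrist');cv2.imwrite('pics/w8.png',cv2.resize(s[170:290,245:395],None,fx=5,fy=5,interpolation=2))
"
```

```text
t 34.75 p [ 0.503  -0.2141  0.3555] yaw -21.5 F [0.39 0.46 0.76] M [-0.06  0.09 -0.  ] open 0.0876 
q [-0.21  0.37  0.63  1.95 -0.27  0.9   0.18]
```

View pics/s8.png

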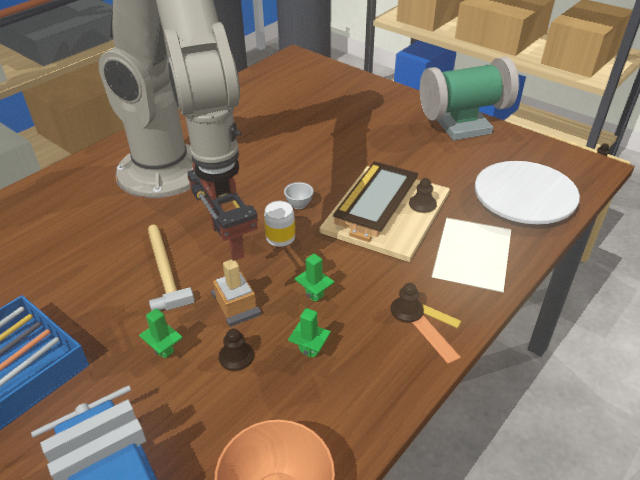

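View pics/w8.png

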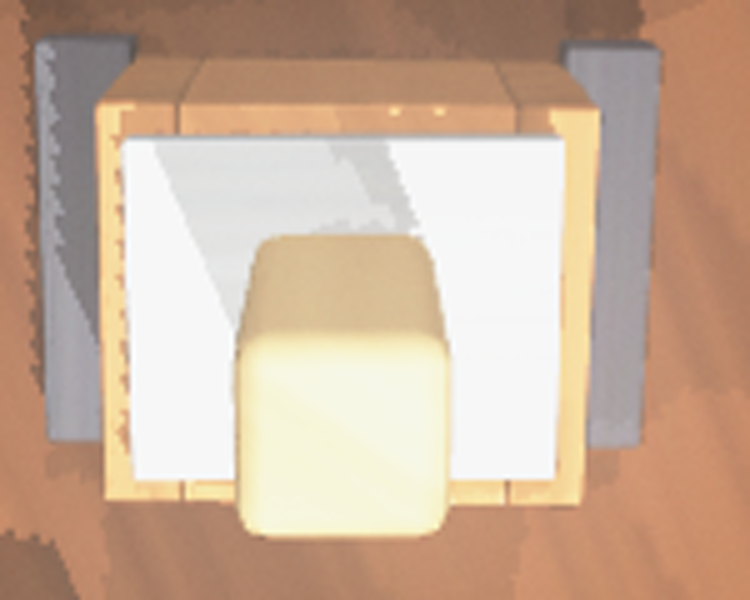

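The roller is upright in the collar with its plate flat (crop 122–565 × 137–480). The gripper is clear, and the bystanders are at the same pixels as in the first picture.

```bash
python3 -c "
from cell import sign_off
print(sign_off())"
```

```text
the job is handed in; nothing more can be done
None
```

The job is done and handed in at about 35 s of the 66 s allowed. All eight links look seated, and the roller is back upright in its rest.

- **Rolling:** I took the wooden-handled roller from its rest and rolled it over all eight links and back. Force readings, taken only at the end of each 1 s move, showed about 11 to 13 N on the strip. I have no force readings from within a move, so brief peaks can't be ruled out.
- **Links:** On the return pass the tool stayed at 0.303 m all along the strip. Both pictures taken afterwards show one even, flush row. I have no direct reading of how far each link was pressed in.
- **Roller in the rest:** It went down the opening without catching. The plate made contact within about 0.5 mm of its pickup height. The last pictures show it upright, the plate flat on the collar and the gripper clear.
- **Bystanders:** In the final picture the finials, tin, bowl and hammer look to be where they started. I compared them by eye only.

No check failed or disagreed.

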